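# Tap-centre a lens barrel on its seat and slide it under the viewing head

### The arm

A 6-joint arm with a two-finger parallel gripper is mounted at the origin on a cart in front of the work surface, level with it; the furniture and walls round the work are solid. World frame = base frame: x ahead of the robot, y to its left, z up, the work surface at z = 0. Lengths are in mm, angles in rad, forces in N, time in s.
With the tool pointing down it reaches from about 300 to 775 mm from the base axis. Payload 14.6 kg.
Tool frame: the origin (TCP) lies between the finger pads; the fingertips stand manip.tip_reach ahead of it and the grasp point (between the pads) lies 5 mm behind it (manip.tip_reach is the distance from the TCP to the fingertips, in mm); z points along the fingers, y is the line along which they close (so a half turn about z gives the same grasp; the last joint's range is limited). The gripper opens to 94 mm and grips with 3 to 60 N. Pads are 16 mm wide; open, the fingers measure 119 mm over their backs; the gripper's body (75 mm by 177 mm) begins 78 mm behind the grasp point.
Start: joints at [1.071, 0.3, 1.521, -0, 1.321, -0.067], TCP at [230.674, 499.278, 219.446] pointing down, gripper open.
Joint ranges: [-3.03, 3.03], [-0.79, 2.21], [0.23, 2.52], [-1.04, 4.18], [0, 3.07], [-2.55, 2.55]. Speed limits (rad/s): [2.22, 2.22, 2.57, 3.14, 3.14, 3.14].

### API

Orientations are given as [roll, pitch, yaw] about the fixed x, y, z axes, in that order (R = Rz(yaw) Ry(pitch) Rx(roll)).
In Python, from cell import manip gives the robot as it stands. The module is installed in compiled form; this text tells all that it offers.
- The arm moves only by the shell command python3 -m creep 'ROWS' [FORCE]. ROWS is JSON, a list of rows, each a list of 3 entries, a list of its own where there are three numbers: the opening, from -1 (shut) to 1 (fully open), then the shift along the tool's x, y, z in cm, then the turn about the tool's z in units of 5 degrees (1.0 is 5 degrees). In form: [[grip, [tx, ty, tz], roll], ...]. A call has 1 to 12 rows; each row is the pose to reach, as a shift and turn from the pose commanded when the call began, along the tool's axes at that moment; what a row does not reach only later rows make up. A row lasts 1/10 s, in which the tool goes at most 50 mm and 8.59 degrees, less where a joint would pass 70% of its speed; a pose out of reach is approached as far as the arm can. A call with a gripper value outside its range is refused whole. The fingers move at their own pace and stop on an object; FORCE is the grip in N (left out, the last holds). Time passes only in rows, so rows that repeat a pose let the fingers close. It gives the time, the measured TCP pose, the force, the opening and the grip force at its end, in the units of the state.
- manip.read_state(): the state, without advancing time (a new reading comes with each control period).
- manip.camera(name): name is "side" or "top"; returns the picture (400x640x3 uint8, red, green, blue); there is no depth.
- manip.camera_params(name): a dict with "fovy" (degrees; the focal length in pixels is half the picture's height over the tangent of half this angle, whatever the lens; pixels are square), "cx", "cy" (the principal point, pixels), "k1" (the pictures are not rectified: a ray, as slopes to the right and down, at radius r is drawn at 1 + k1 r^2 times it, then the intrinsics apply), "origin" and "attitude" of the camera in the world. Camera axes: x right, y down, z forward; pixel columns grow to the right and rows downward; lengths in mm; the calibration is good to about 2 mm. A picture is of the moment at which its call begins. camera_params takes no time and is no camera call.
- manip.sign_off(): hands the job in; it is judged then, once.
The state is a dict: "clock": time; "joints": joint angles; "qd": joint speeds; "effort": joint torques, N m; "eef_pos": TCP position; "eef_rot": TCP orientation; "wrist_force": force on the tool from outside, world axes, zero at the start; "moment": the same for the moment, N m; "finger_gap": finger opening in mm; "finger_force": force on a finger pad.
Only numpy, scipy, OpenCV 4.12 (cv2) and the standard library are available. Lean on these libraries where they do the work, as an engineer would, in place of code of your own. Each camera call takes 0.05 s, during which the arm holds its last target. There are 200 camera calls.

### The job

The lens barrel with the red band has been set down off-centre on the small round seat of the centring station. With the fingertips, gripping and lifting nothing, tap it lightly near its foot until it stands centred on the seat (within 3 mm), while the carriage is still pulled out; it is top-heavy and falls over if tapped high or hard. Then take the fingers off the lens and gently push the carriage fully home against its stop, so that the lens ends still upright and centred under the viewing head; leave the other things where they are.

Things in the scene. Friction and masses are not known exactly. Their poses are not given: they have to be found in the camera images.
- lens: lens barrel to be centred (red band), 56 mm tall, about 120 g, top-heavy, loose, upright on the seat. Origin: centre of its underside; z up its axis. From below: brass mount 26 mm diameter, 0 to 4 mm up (all that rests on the seat); ribbed black ring 38 mm diameter, 4 to 16 mm up, the widest part; silver neck 27 mm, 16 to 34 mm; black front 33 mm, 37 to 56 mm, dark glass on top.
- lens_ring (a point): centre of the lens barrel's ribbed ring, on its axis 10 mm above its underside: the height to tap. Pushed slowly here the lens slides on the seat (friction about 0.6) and stops where the finger stops; pushed more than about 18 mm up it tips over.
- seat (a point): centre of the flat black top of the round seat on the carriage, 62 mm above the worktop, 64 mm in diameter, with white circles of 43 and 53 mm diameter round the centre; aluminium pedestal 28 mm tall below. z is up. The carriage, and the seat with it, slides home along this frame's -y; the push plate lies in +y, the column in +x.
- push_face (a point): middle of the outer face (black rubber pad 60 x 26 mm) of the upright push plate at the carriage's end, 122 mm from the seat centre in the seat's +y and 50 mm above the worktop. Axes as the seat's: it is pushed along -y. Plate 84 mm wide along x, 24 to 70 mm above the worktop; the fixed base and rails under it reach 24 mm.
- carriage: dark steel carriage with the seat and the push plate, on the station's rails. Origin: on the slide under the seat's centre, 24 mm above the worktop; axes as the seat's. It starts pulled out and slides 160 mm along -y to its stop, fully home, where the seat is right under the viewing head. About 2 N of friction: it stays where it is left, and tapping the lens does not move it.
- head (a point): centre of the underside of the viewing head's black ring light (76 mm diameter, fixed to the station), 186 mm above the worktop and above the seat's centre when the carriage is home. The white head reaches up to 318 mm; its steel column, 28 mm diameter, stands 92 mm behind this axis, in the seat frame's +x.
- lens_b: another lens barrel, of the same shape, with a blue band, standing in the grey lens rest; leave it alone. Origin: centre of its underside.
- lens_c: a third lens barrel, with a blue band, in the same grey lens rest; leave it alone. Origin: centre of its underside.
- loupe: black eye loupe, 41 mm diameter, 30 mm tall, standing on the worktop; leave it alone. Origin: centre of its underside.
- stamp: inspection stamp with a wooden grip and red foot, 26 x 26 x 55 mm, standing; leave it alone. Origin: centre of its underside.
- tape: yellow tape roll, 63 mm diameter, 19 mm tall, lying flat; leave it alone. Origin: centre of its underside.
- tweezers: black tweezers, 125 mm long, lying flat; leave them alone. Origin: centre of the underside.
There are look-alikes about, which are no part of the job. What is shaped like the lens but pink or purple is not meant.

How it is judged (in metres and radians):
On the way:
1. the lens stands upright, centred on the seat within 3 mm and untouched, with the carriage still out (horizontal distance between lens and seat below 0.003 m and angle between lens's own z axis and vertical below 0.05 rad and z of lens in the frame of seat between -0.003 and 0.003 m and linear speed of lens below 0.01 m/s and horizontal distance between seat and head above 0.145 m and contact force between each of the arm, the fingers and lens below 0.05 N), for 0.2 s.
At the end, for the whole second after the job is handed in: the carriage is home (the seat within 3 mm of the viewing head's axis) and at rest, and the lens stands on the seat upright (within 0.05 rad), at rest, its axis within 3 mm of the seat's centre and within 6 mm of the viewing head's axis (horizontal distance between lens and seat below 0.003 m and angle between lens's own z axis and vertical below 0.05 rad and z of lens in the frame of seat between -0.003 and 0.003 m and linear speed of lens below 0.01 m/s and horizontal distance between seat and head below 0.003 m and linear speed of carriage below 0.005 m/s and horizontal distance between lens and head below 0.006 m); the robot touches nothing.
It fails at once if the lens is tipped by more than 0.3 rad, lifted off the seat (more than 6 mm) or falls off it (angle between lens's own z axis and vertical above 0.3 rad or z of lens in the frame of seat above 0.006 m or z of lens in the frame of seat below -0.006 m).
It fails at once if the lens is gripped or struck: more than 10 N between the robot and it (contact force between any of the fingers, the arm and lens above 10 N).
It fails at once if the carriage is gripped or leaned on: more than 30 N between the fingers and it (contact force between the fingers and carriage above 30 N).
It fails at once if the carriage is slammed: faster than 0.2 m/s (linear speed of carriage above 0.2 m/s).
It fails at once if another thing on the worktop is moved by more than 10 mm (distance of any of lens_b, lens_c, loupe, stamp, tape, tweezers from where it was at the start of the episode above 0.01 m).
It also fails if it takes over 64 s, if anything falls off the work surface, if the arm or the gripper's body presses on something with over 40 N, if the wrist force passes 120 N, or if a joint passes its speed limit or range.

## Working session

There is one attempt and no reset: what is moved stays moved. The work goes in short steps, Python scripts to look and compute and a shell command to move; the robot and the scene stay as the last step left them, time stands still between calls to the robot, and variables do not carry over. Pictures are saved under pics/ and viewed, at most 10 in all, crops included, and the job is handed in when it is done.

```bash
mkdir -p pics
python3 - <<'E'
from cell import manip
import cv2,numpy as np
print(manip.read_state()); print(manip.tip_reach)
for n in("side","top"):
    im=manip.camera(n); cv2.imwrite(f"pics/{n}0.png",im[:,:,::-1]); print(n,manip.camera_params(n))
a=cv2.imread("pics/side0.png");b=cv2.imread("pics/top0.png")
cv2.imwrite("pics/both.png",cv2.resize(np.vstack([a,b]),(480,600)))
E
```

```text
{'clock': 0.0, 'joints': array([ 1.07143292e+00,  3.00493422e-01,  1.52159357e+00,  2.82791473e-05,
        1.32071334e+00, -6.65872623e-02]), 'qd': array([ 0.00076969, -0.0005978 , -0.00041913, -0.00068654, -0.00186094,
       -0.00045041]), 'effort': array([-3.03390516e-03, -5.31799901e+01, -3.52734876e+01,  7.07216584e-02,
        2.44917726e-02, -1.08624711e-04]), 'eef_pos': array([230.53343479, 499.07298219, 218.86879861]), 'eef_rot': array([-3.14038947e+00, -1.07687017e-04,  2.70880943e+00]), 'wrist_force': array([ 0.23091933, -0.22959152,  0.17668058]), 'moment': array([-0.02206752, -0.02930218,  0.01145277]), 'finger_force': 0.0, 'finger_gap': 93.94946426211638}
14.0
side {'fovy': 47.98740143291537, 'cx': 311.8463928789849, 'cy': 197.55368922176388, 'k1': 0.040741970046228225, 'origin': array([138.86908664, 529.66133439, 799.08265448]), 'attitude': array([-2.2447031 , -0.02351246, -2.64781669])}
top {'fovy': 46.7047087160709, 'cx': 324.1183265309587, 'cy': 196.4092545541001, 'k1': -0.09576776301590194, 'origin': array([ 223.30384432, -172.27552994, 1443.56168055]), 'attitude': array([-2.93911644e+00, -3.94590078e-04, -1.56939646e+00])}
```

View pics/top0.png

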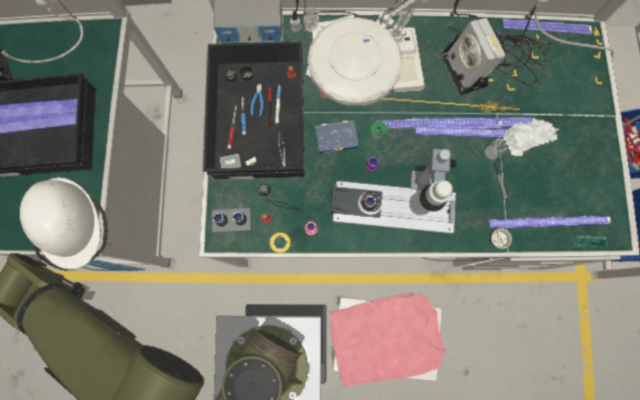

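View pics/side0.png

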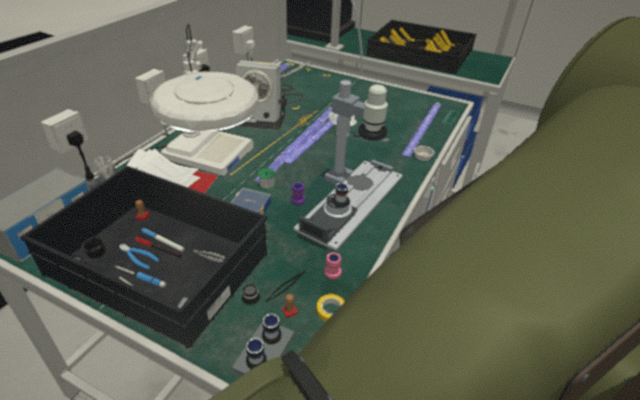

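```bash
cat > h.py <<'E'
import numpy as np,cv2
from cell import manip
from scipy.spatial.transform import Rotation as R
def cam(n):
    p=manip.camera_params(n); f=200/np.tan(np.radians(p['fovy']/2))
    return p,f,R.from_euler('xyz',p['attitude']).as_matrix()
def ray(n,uv):
    p,f,M=cam(n); d=np.array([(uv[0]-p['cx'])/f,(uv[1]-p['cy'])/f]); s=d.copy()
    for _ in range(30): s=d/(1+p['k1']*(s@s))
    return p['origin'],M@np.array([*s,1])
def plane(n,uv,z):
    o,d=ray(n,uv); return o+d*(z-o[2])/d[2]
def proj(n,P):
    p,f,M=cam(n); q=(np.atleast_2d(P)-p['origin'])@M; s=q[:,:2]/q[:,2:]
    s=s*(1+p['k1']*(s**2).sum(1,keepdims=True)); return s*f+[p['cx'],p['cy']]
def tri(a,b):
    (o1,d1),(o2,d2)=ray("side",a),ray("top",b)
    t=np.linalg.lstsq(np.c_[d1,-d2],o2-o1,rcond=None)[0]
    P,Q=o1+d1*t[0],o2+d2*t[1]; return (P+Q)/2,np.linalg.norm(P-Q)
E
python3 - <<'E'
from h import *
for s,t in(((341,188),(370,202)),((361,183),(432,200))): print(tri(s,t))
print(plane("top",(370,202),62))
a=cv2.imread("pics/side0.png")[150:250,290:410];b=cv2.imread("pics/top0.png")[165:245,325:465]
a=cv2.resize(a,(600,500),interpolation=cv2.INTER_CUBIC); b=cv2.resize(b,(700,400),interpolation=cv2.INTER_CUBIC)
a=cv2.resize(a,(360,300));
c=np.zeros((600,800,3),np.uint8); c[:300,:360]=a; c[300:600,:525]=cv2.resize(b,(525,300)); cv2.imwrite("pics/crop.png",c)
E
```

```text
(array([ 483.25852255, -305.97307396,  112.70726045]), np.float64(6.645100259190552))
(array([ 512.37882162, -522.01062448,  -21.02086702]), np.float64(0.46619787080921815))
[ 489.77961184 -311.93490941   62.        ]
```

View pics/crop.png

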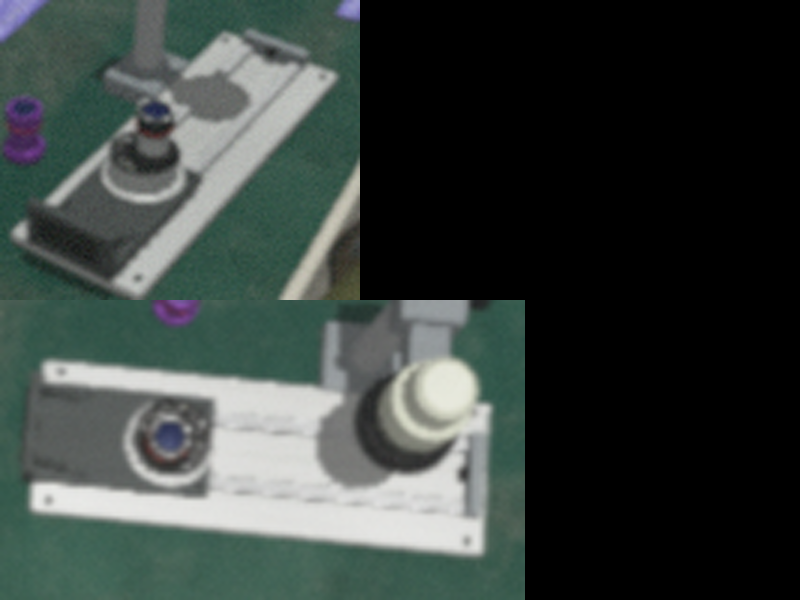

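```bash
cat >> h.py <<'E'
def avg(n,k=8): return np.mean([manip.camera(n).astype(float) for _ in range(k)],0)
E
python3 - <<'E'
from h import *
S,T=avg("side"),avg("top"); np.save("S0",S);np.save("T0",T)
a=S[170:230,310:370,::-1];b=T[180:230,325:395,::-1]
f=lambda x,w,h:cv2.resize(np.clip(x*1.2,0,255).astype(np.uint8),(w,h),interpolation=cv2.INTER_CUBIC)
c=np.zeros((400,800,3),np.uint8); c[:360,:360]=f(a,360,360); c[:300,370:790]=f(b,420,300)
cv2.imwrite("pics/z1.png",c)
E
```

```text
(no output)
```

View pics/z1.png

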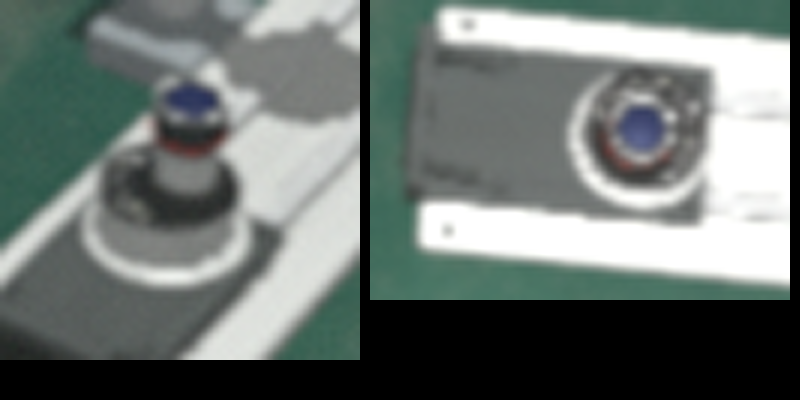

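```bash
cat >> h.py <<'E'
def up(I,x0,x1,y0,y1,k=8):
    return cv2.resize(I[y0:y1,x0:x1].astype(np.float32),None,fx=k,fy=k,interpolation=cv2.INTER_CUBIC)
def topx(c,x0,y0,k=8): return (np.asarray(c,float).reshape(-1,2)+.5)/k-.5+[x0,y0]
def glass(I,box):
    x0,x1,y0,y1=box; U=up(I,*box); m=((U[...,2]-U[...,0]>35)&(U[...,2]-U[...,1]>30)).astype(np.uint8)
    n,l,st,c=cv2.connectedComponentsWithStats(m); i=1+st[1:,4].argmax()
    return topx(c[i],x0,y0)[0],st[i,2:5]/np.array([8,8,64])
def circ(P):
    A=np.c_[2*P[:,:2],np.ones(len(P))]; s=np.linalg.lstsq(A,(P[:,:2]**2).sum(1),rcond=None)[0]
    r=np.sqrt(s[2]+s[0]**2+s[1]**2); return s[:2],r,np.hypot(*(P[:,:2]-s[:2]).T)-r
E
python3 - <<'E'
from h import *
S,T=np.load("S0.npy"),np.load("T0.npy")
sb,tb=(320,355,175,225),(350,390,180,225)
gs,as_=glass(S,sb);gt,at=glass(T,tb);print(gs,as_,gt,at)
X,e=tri(gs,gt);print("glass",X,e, "side118",plane("side",gs,118),"top118",plane("top",gt,118))
c0=plane("top",gt,118)[:2]
# radial gray profiles about approx axis in plane z=62, both cams
for n,I,th0 in(("top",T,None),("side",S,None)):
    G=I.mean(2).astype(np.float32)
    print(n)
    rs=np.arange(16,50,2.)
    for a in range(0,360,20):
        d=np.array([np.cos(np.radians(a)),np.sin(np.radians(a))])
        P=np.c_[c0+rs[:,None]*d,np.full(len(rs),62.)]
        q=proj(n,P).astype(np.float32)
        v=cv2.remap(G,q[:,:1],q[:,1:],cv2.INTER_CUBIC)[:,0]
        print(a,*v.astype(int))
E
```

```text
[341.55335366 186.05007036] [5.25     2.       8.328125] [369.7867493  201.01457751] [ 5.25   5.5   22.375]
glass [ 483.35601028 -305.0451559   119.93424084] 3.721928870057142 side118 [ 486.2630002  -307.29113964  118.        ] top118 [ 481.9060289 -305.7041698  118.       ]
top
0 68 70 76 95 118 135 141 129 105 88 82 74 73 83 103 138 174
20 91 110 121 117 103 90 89 89 92 101 119 127 119 105 95 93 100
40 92 90 92 98 105 106 113 129 148 157 143 120 101 94 92 92 92
60 60 55 58 69 86 116 148 165 156 134 108 97 92 93 93 93 93
80 52 59 77 106 132 163 178 168 142 112 99 92 93 93 93 93 92
100 63 86 126 163 186 188 165 137 108 98 95 95 95 95 94 95 95
120 77 109 136 172 194 192 166 128 105 95 93 94 94 95 95 96 96
140 78 108 149 178 197 185 153 116 100 97 95 98 111 138 178 211 226
160 80 121 166 199 204 189 152 119 99 101 120 160 201 225 225 227 227
180 65 101 147 190 214 205 180 143 117 122 161 205 224 227 226 226 226
200 55 73 108 157 193 211 202 183 147 119 114 133 161 194 217 226 226
220 52 63 74 89 112 142 176 196 197 169 132 100 89 91 89 100 122
240 57 61 77 101 111 106 110 131 162 178 1
[... 795 characters left out ...]
05 105 105 106 114 133 149 167 177 174 158 129 106 84 71
160 96 100 103 110 124 149 167 174 161 140 108 87 74 70 71 93 123
180 95 113 136 155 162 149 119 91 72 65 69 71 77 100 131 158 176
200 77 108 134 148 152 150 151 156 161 166 167 162 151 142 143 155 168
220 42 63 92 130 162 178 182 181 179 179 178 175 173 172 171 169 165
240 39 40 37 54 82 117 149 165 176 178 179 179 180 178 177 179 179
260 61 61 58 53 49 46 56 78 104 136 161 171 178 179 178 177 176
280 99 102 105 105 105 103 102 101 98 94 91 95 98 97 96 92 90
300 105 107 106 106 107 106 104 97 91 81 71 61 52 46 41 39 36
320 98 101 105 104 106 104 100 97 95 89 81 79 76 74 75 91 115
340 63 64 64 61 55 46 40 37 41 51 63 72 81 87 92 97 105
```

```bash
cat >> h.py <<'E'
from scipy.optimize import least_squares
def edge(n,I,c,z,r0,r1,sign,angs=range(0,360,6),mn=4):
    G=I.mean(2).astype(np.float32); rs=np.arange(r0,r1,.25); out=[]
    for a in angs:
        d=np.array([np.cos(np.radians(a)),np.sin(np.radians(a))])
        q=proj(n,np.c_[c+rs[:,None]*d,np.full(len(rs),z)]).astype(np.float32)
        v=cv2.GaussianBlur(cv2.remap(G,q[:,:1],q[:,1:],cv2.INTER_CUBIC),(1,5),1)[:,0]
        g=sign*np.gradient(v,.25); i=g.argmax()
        if 1<i<len(g)-2 and g[i]>mn: out.append((*(c+rs[i]*d),a,g[i]))
    return np.array(out)
def fitc(P,r,c):
    f=lambda p:np.hypot(P[:,0]-p[0],P[:,1]-p[1])-r
    s=least_squares(f,c,loss='soft_l1',f_scale=.7); return s.x,f(s.x)
E
python3 - <<'E'
from h import *
S,T=np.load("S0.npy"),np.load("T0.npy")
for n,I,uv in(("top",T,(370.8,201.7)),("side",S,(338.3,201.2))):
    c=plane(n,uv,62)[:2]; print(n,"rough",c)
    for it in range(3):
        P=edge(n,I,c,62,25,39,1); c2,res=fitc(P,32,c); ok=abs(res)<1.5; c=c2
    cc=circ(P[ok]); print(c,"free",cc[0],cc[1],ok.sum(),len(P)); print(*[f"{int(a)}:{r:.1f}" for a,r in zip(P[:,2],res)])
for n,uv in(("top",(369.787,201.015)),("side",(341.553,186.05))): print(n,"lens",plane(n,uv,118)[:2],plane(n,uv,116)[:2])
# station axis: base long edge, top view, white->green
P=[]
for x in range(350,445,3):
    col=T[200:245,x].mean(1); U=cv2.resize(col.astype(np.float32)[:,None],(1,450),interpolation=cv2.INTER_CUBIC)[:,0]
    y=200+(np.gradient(U)[200:].argmin()+200.5)/10-.5; P.append(plane("top",(x,y),24))
P=np.array(P); k=np.polyfit(P[:,1],P[:,0],1); print("edge dx/dy",k,np.std(P[:,0]-np.polyval(k,P[:,1])),"yaw deg",-np.degrees(np.arctan(k[0])))
E
```

```text
top rough [ 490.71160037 -314.38916348]
[ 494.27083805 -314.99775181] free [ 494.0895179  -314.79621345] 32.18540423051949 31 60
0:1.0 6:1.0 12:1.8 18:5.8 24:4.1 30:5.8 36:-2.9 42:-2.1 48:-2.4 54:-1.6 60:-1.1 66:-1.8 72:-0.3 78:-0.8 84:-1.3 90:1.4 96:1.7 102:2.4 108:0.4 114:1.4 120:-0.4 126:2.4 132:2.1 138:3.1 144:4.6 150:1.8 156:0.3 162:2.0 168:1.0 174:0.5 180:0.2 186:0.7 192:1.0 198:1.4 204:0.7 210:1.4 216:-0.1 222:-0.6 228:0.1 234:-1.9 240:-0.6 246:1.1 252:-0.2 258:-0.9 264:-1.7 270:-1.4 276:-1.4 282:-0.7 288:3.6 294:2.1 300:4.1 306:6.1 312:5.9 318:6.1 324:4.7 330:5.9 336:3.7 342:2.5 348:1.5 354:1.0
side rough [ 494.12085816 -312.544881  ]
[ 497.52641096 -315.06353005] free [ 497.42862134 -314.7580576 ] 31.688080598327897 30 51
0:-4.0 6:-2.7 12:-3.0 18:-1.4 24:-1.7 30:-1.7 36:-1.4 42:-0.6 48:0.4 54:-0.8 60:1.2 66:0.5 72:0.3 78:0.1 84:0.7 96:-2.0 102:0.3 108:0.1 114:-0.3 120:-0.5 126:-0.3 132:-3.7 138:-2.7 144:-1.9 150:-0.4 156:-2.3 162:-2.1 168:1.9 174:-0.3 180:0.7 186:-0.0 192:-1.3 198:-1.8 204:-2.1 210:-1.8 216:-1.6 222:-0.9 228:-1.9 234:-1.0 240:-1.5 246:0.5 252:0.2 258:4.4 306:0.3 312:-0.3 318:0.4 324:-2.9 330:-1.4 336:-1.4 342:-2.4 354:-1.7
top lens [ 481.90477376 -305.70487984] [ 482.29494938 -305.90619729]
side lens [ 486.26389841 -307.29095829] [ 487.28402367 -309.74866967]
edge dx/dy [1.01643481e-01 4.58028113e+02] 0.7862156223945941 yaw deg -5.803810092098539
```

The top view shows the red-band lens on the seat at about (370,202), and the side view shows it at (341,190). The pink one (top 311,228; side 333,265), the purple one (373,163; 298,193) and the two blue-band lenses in the rest (222/238,217; 256/270,340) are ruled out. Only the lens on the seat has a red band, which the crop confirms. Both views put it about (-12,+8.5) mm off the seat centre.

```bash
cat >> h.py <<'E'
def go(x,y,z,yawdeg):
    s=manip.read_state(); M=R.from_euler('xyz',s['eef_rot']).as_matrix()
    d=M.T@(np.array([x,y,z])-s['eef_pos']); t=-(yawdeg-np.degrees(s['eef_rot'][2])+180)%360-0
    t=(-(yawdeg-np.degrees(s['eef_rot'][2]))+180)%360-180
    print("shift cm",np.round(d/10,2),"turn",round(t/5,2),"| now",np.round(s['eef_pos'],1),np.round(np.degrees(s['eef_rot']),2),"F",np.round(s['wrist_force'],2),"gap",round(s['finger_gap'],1),"t",round(s['clock'],2))
E
python3 -c "
from h import *
go(442,-276,219,144.3)"
```

```text
shift cm [-5.170e+01 -6.152e+01  5.000e-02] turn 2.18 | now [230.7 499.3 219.5] [180.    0.  155.2] F [ 0.47 -0.76  0.32] gap 94.4 t 0.9
```

```bash
python3 -m creep '[[-0.574,[-25.7,-30.5,0],1],[-0.574,[-25.7,-30.5,0],1],[-0.574,[-25.7,-30.5,0],1],[-0.574,[-25.7,-30.5,0],1],[-0.574,[-25.7,-30.5,0],1],[-0.574,[-25.7,-30.5,0],1],[-0.574,[-25.7,-30.5,0],1],[-0.574,[-25.7,-30.5,0],1],[-0.574,[-25.7,-30.5,0],1],[-0.574,[-25.7,-30.5,0],1],[-0.574,[-25.7,-30.5,0],1],[-0.574,[-25.7,-30.5,0],1]]' 10
python3 -c "
from h import *
go(442,-276,219,144.3); print(manip.read_state()['joints'])"
```

```text
clock: 2.1
eef_pos: [335.8, 115.8, 219.4]
eef_rot: [-3.142, -0.0, 2.624]
wrist_force: [0.9, 0.3, 0.0]
finger_gap: 19.8
finger_force: 0.0
shift cm [-28.62 -28.79   0.04] turn 1.21 | now [335.8 115.8 219.4] [-1.8000e+02 -1.0000e-02  1.5035e+02] F [0.95 0.27 0.01] gap 19.8 t 2.1
[ 2.28700542e-01 -1.53690834e-01  2.00776227e+00  1.00974783e-04
  1.28765072e+00 -8.24558973e-01]
```

```bash
python3 -m creep '[[-0.574,[-28.6,-28.8,0],1.21],[-0.574,[-28.6,-28.8,0],1.21],[-0.574,[-28.6,-28.8,0],1.21],[-0.574,[-28.6,-28.8,0],1.21],[-0.574,[-28.6,-28.8,0],1.21],[-0.574,[-28.6,-28.8,0],1.21],[-0.574,[-28.6,-28.8,0],1.21],[-0.574,[-28.6,-28.8,0],1.21],[-0.574,[-28.6,-28.8,0],1.21],[-0.574,[-28.6,-28.8,0],1.21],[-0.574,[-28.6,-28.8,0],1.21],[-0.574,[-28.6,-28.8,0],1.21]]'
python3 -c "
from h import *
go(442,-276,81,144.3)"
```

```text
clock: 3.3
eef_pos: [441.4, -275.8, 219.8]
eef_rot: [3.141, 0.0, 2.518]
wrist_force: [0.7, 0.2, 0.6]
finger_gap: 20.0
finger_force: 0.0
shift cm [-0.05  0.02 13.88] turn -0.01 | now [ 441.4 -275.8  219.8] [1.7999e+02 2.0000e-02 1.4427e+02] F [0.72 0.24 0.64] gap 20.0 t 3.3
```

```bash
python3 -m creep '[[-0.574,[0,0,4],0],[-0.574,[0,0,8],0],[-0.574,[0,0,11],0],[-0.574,[0,0,13],0],[-0.574,[0,0,13.8],0],[-0.574,[0,0,13.8],0],[-0.574,[0,0,13.8],0]]'
python3 - <<'E'
from h import *
go(442,-276,81,144.3)
S,T=avg("side",4),avg("top",4)
a=S[140:240,270:390,::-1];b=T[165:235,325:395,::-1]
f=lambda x,w,h:cv2.resize(np.clip(x*1.2,0,255).astype(np.uint8),(w,h),interpolation=cv2.INTER_CUBIC)
c=np.zeros((400,800,3),np.uint8); c[:333,:400]=f(a,400,333); c[:390,410:800]=f(b,390,390)
cv2.imwrite("pics/z2.png",c)
E
```

```text
clock: 4.0
eef_pos: [441.7, -277.4, 82.7]
eef_rot: [3.142, 0.002, 2.516]
wrist_force: [-0.7, 0.3, -1.0]
finger_gap: 20.0
finger_force: 0.0
shift cm [0.06 0.13 0.17] turn -0.02 | now [ 441.7 -277.4   82.7] [1.8000e+02 1.0000e-01 1.4418e+02] F [-0.65  0.25 -1.04] gap 20.0 t 4.0
```

View pics/z2.png

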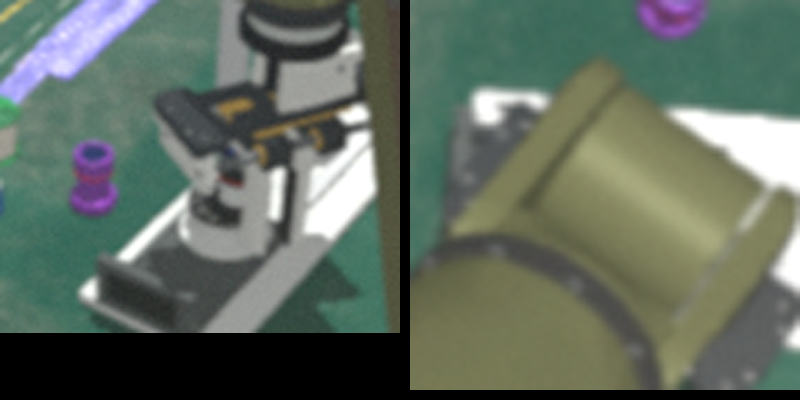

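Run:
```python
from h import *
s=manip.read_state(); M=R.from_euler('xyz',s['eef_rot']).as_matrix()
for q in([8,10,14],[-8,10,14],[8,-10,14],[-8,-10,14],[8,22,14],[8,-22,14],[8,22,-20],[8,-22,-20],[0,22,-83],[0,-22,-83]):
    P=s['eef_pos']+M@np.array(q); u=proj("side",P)[0]; print(q,P.round(),((u-[270,140])*3.333).round())
for P in((484,-306,118),(484,-306,62),(496,-315,62)): print(P,((proj("side",P)[0]-[270,140])*3.333).round())
```

```text
[8, 10, 14] [ 441. -265.   68.] [265. 256.]
[-8, 10, 14] [ 454. -274.   68.] [255. 243.]
[8, -10, 14] [ 429. -281.   68.] [288. 248.]
[-8, -10, 14] [ 442. -290.   68.] [278. 236.]
[8, 22, 14] [ 448. -255.   68.] [251. 260.]
[8, -22, 14] [ 422. -291.   68.] [302. 244.]
[8, 22, -20] [ 448. -255.  102.] [254. 225.]
[8, -22, -20] [ 422. -291.  102.] [306. 209.]
[0, 22, -83] [ 454. -260.  165.] [255. 150.]
[0, -22, -83] [ 428. -295.  165.] [309. 135.]
(484, -306, 118) [240. 155.]
(484, -306, 62) [236. 213.]
(496, -315, 62) [227. 202.]
```

```bash
python3 -c "
from h import *
d=np.array([.81,-.585]); go(*(np.array([495.9,-315])-d*(24.2+6)),81,144.3)"
```

```text
shift cm [-3.61  0.17  0.07] turn -0.03 | now [ 441.2 -277.5   81.7] [1.8000e+02 3.0000e-02 1.4415e+02] F [0.64 0.42 0.16] gap 20.3 t 4.4
```

```bash
python3 -m creep '[[-0.574,[-0.6,0.1,0],0],[-0.574,[-1.1,0.17,0],0],[-0.574,[-1.5,0.17,0],0],[-0.574,[-1.8,0.17,0],0],[-0.574,[-2.1,0.17,0],0],[-0.574,[-2.3,0.17,0],0],[-0.574,[-2.5,0.17,0],0],[-0.574,[-2.7,0.17,0],0],[-0.574,[-2.9,0.17,0],0],[-0.574,[-3.1,0.17,0],0],[-0.574,[-3.3,0.17,0],0],[-0.574,[-3.5,0.17,0],0]]'
python3 -m creep '[[-0.574,[-0.1,0,0],0],[-0.574,[-0.1,0,0],0],[-0.574,[0.3,0,0],0],[-0.574,[1,0,0],0],[-0.574,[2.5,0,0],0],[-0.574,[5,0,0],0],[-0.574,[5,0,-5],0],[-0.574,[5,0,-10],0],[-0.574,[5,0,-15],0]]'
```

```text
clock: 5.6
eef_pos: [470.6, -296.6, 81.5]
eef_rot: [3.142, -0.0, 2.516]
wrist_force: [-0.0, 0.5, 0.3]
finger_gap: 20.3
finger_force: 0.3
clock: 6.5
eef_pos: [429.2, -266.7, 233.4]
eef_rot: [-3.142, -0.0, 2.516]
wrist_force: [0.5, -0.4, -0.3]
finger_gap: 20.2
finger_force: 0.0
```

```bash
python3 -m creep '[[-0.574,[13.5,18.7,0],0],[-0.574,[13.5,18.7,0],0],[-0.574,[13.5,18.7,0],0],[-0.574,[13.5,18.7,0],0],[-0.574,[13.5,18.7,0],0],[-0.574,[13.5,18.7,0],0]]'
cat >> h.py <<'E'
def look(tag,k=6,seat=None):
    S,T=avg("side",k),avg("top",k); np.save("S"+tag,S);np.save("T"+tag,T)
    g={}
    for n,I,b in(("top",T,(350,390,180,225)),("side",S,(320,355,170,225))):
        gl,a=glass(I,b); L=plane(n,gl,118)[:2]
        c={"top":np.array([494.27,-315.]),"side":np.array([497.53,-315.06])}[n]; 
        for it in range(4):
            P=edge(n,I,c,62,26,38,1); c,res=fitc(P,32,c)
        g[n]=gl; print(n,"lens",L.round(2),"seat",c.round(2),(abs(res)<1.5).sum(),len(P),"rel0",(L-{"top":[494.27,-315.],"side":[497.53,-315.06]}[n]).round(2),"blob",a)
    print(tri(g["side"],g["top"]))
    f=lambda x,w,h:cv2.resize(np.clip(x*1.2,0,255).astype(np.uint8),(w,h),interpolation=cv2.INTER_CUBIC)
    c=np.zeros((400,800,3),np.uint8); c[:390,:390]=f(S[170:230,310:370,::-1],390,390); c[:390,400:790]=f(T[180:230,345:395,::-1],390,390)
    cv2.imwrite(f"pics/z{tag}.png",c)
E
python3 -c "
from h import *
look('3')"
```

```text
clock: 7.1
eef_pos: [429.4, -33.8, 231.6]
eef_rot: [3.141, 0.0, 2.52]
wrist_force: [1.1, -0.5, -0.1]
finger_gap: 19.9
finger_force: 0.0
top lens [ 488.89 -312.43] seat [ 493.82 -314.77] 30 59 rel0 [-5.38  2.57] blob [ 5.625  5.75  24.125]Traceback (most recent call last):
  File "<string>", line 3, in <module>
    look('3')
    ~~~~^^^^^
  File "h.py", line 53, in look
    gl,a=glass(I,b); L=plane(n,gl,118)[:2]
         ~~~~~^^^^^
  File "h.py", line 26, in glass
    n,l,st,c=cv2.connectedComponentsWithStats(m); i=1+st[1:,4].argmax()
                                                      ~~~~~~~~~~~~~~~^^
ValueError: attempt to get argmax of an empty sequence
```

```bash
python3 -m creep '[[-0.574,[36,27.6,0],0],[-0.574,[36,27.6,0],0],[-0.574,[36,27.6,0],0],[-0.574,[36,27.6,0],0],[-0.574,[36,27.6,0],0],[-0.574,[36,27.6,0],0],[-0.574,[36,27.6,0],0],[-0.574,[36,27.6,0],0],[-0.574,[36,27.6,0],0],[-0.574,[36,27.6,0],0],[-0.574,[36,27.6,0],0]]'
python3 -c "
from h import *
look('3')"
```

```text
clock: 8.8
eef_pos: [299.4, 398.4, 230.9]
eef_rot: [-3.141, 0.0, 2.518]
wrist_force: [0.3, -0.5, -0.0]
finger_gap: 20.1
finger_force: 0.0
top lens [ 488.87 -312.39] seat [ 493.78 -314.59] 31 59 rel0 [-5.4   2.61] blob [ 5.625   5.75   23.3125]
side lens [ 493.1  -313.23] seat [ 495.3  -312.94] 22 35 rel0 [-4.43  1.83] blob [ 6.        2.25     10.515625]
(array([ 490.48093905, -311.78003646,  119.27232016]), np.float64(3.7902850291109353))
```

View pics/z3.png

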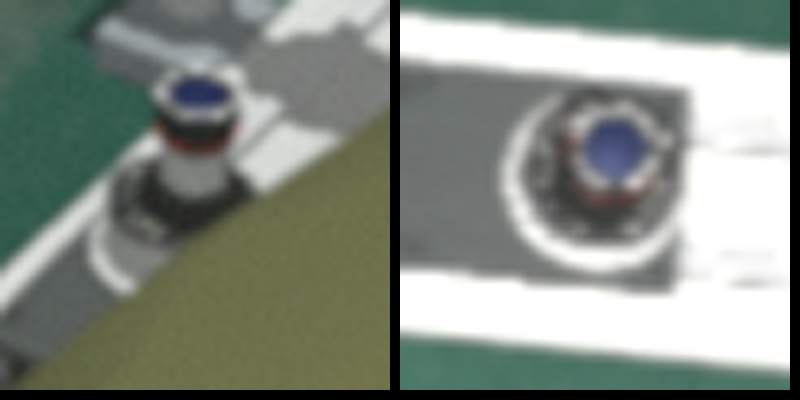

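Run:
```python
from h import *
S,T,T3=np.load("S0.npy"),np.load("T0.npy"),np.load("T3.npy")
for z in(34,38):
  for n,I,A in(("top",T,range(40,140,4)),("top",T3,range(40,140,4)),("side",S,range(40,130,4))):
    c=np.array([494.3,-315.]) if n=="top" else np.array([497.5,-315.])
    P=edge(n,I,c,z,34,48,-1,A,mn=2)
    A_=circ(P); ok=abs(A_[2])<1.5; A_=circ(P[ok]); print(z,n,A_[0].round(2),A_[1].round(2),ok.sum(),len(P),A_[2].std().round(2))
for n,I in(("top",T),("top",T3),("side",S)):
    c=np.array([494.3,-315.]) if n=="top" else np.array([497.5,-315.])
    A=list(range(150,262,4))+list(range(60,90,4)) if n=="top" else list(range(40,130,4))+list(range(168,190,4))+list(range(306,322,4))
    for _ in range(3):
        P=edge(n,I,c,62,27,37,1,A); c,r=fitc(P,32,c)
    print(n,c.round(2),r.round(1), circ(P)[:2])
```

```text
34 top [ 494.23 -312.9 ] 36.78 23 25 0.66
34 top [ 494.2  -313.08] 36.96 23 25 0.73
34 side [ 498.21 -313.34] 33.78 22 23 0.61
38 top [ 493.19 -313.83] 37.54 23 25 0.58
38 top [ 493.22 -313.53] 37.3 24 25 0.6
38 side [ 496.87 -312.78] 36.88 22 23 0.66
top [ 493.39 -314.65] [ 0.7 -0.3  1.7  1.   0.2 -0.3 -0.5 -0.7 -0.7 -0.5 -0.2  0.5  0.8  1.
  0.3  0.5 -0.7  0.  -1.2 -1.  -0.5 -2.   0.  -1.  -1.5  0.5 -0.2 -0.5
 -1.  -1.  -0.5 -0.5 -1.  -1.3 -1.8  1. ] (array([ 492.42378466, -314.30507848]), np.float64(31.218858063977855))
top [ 493.15 -314.55] [ 0.6  2.6  1.6  0.8  0.1 -0.2 -0.7 -0.9 -0.9 -0.7 -0.4  0.   0.8  1.
  0.5  0.3 -0.5 -0.5 -0.7 -2.  -0.2 -1.5  0.3 -1.  -1.3  0.5 -0.  -0.5
 -1.3 -1.7 -0.5 -0.5 -1.  -1.  -1.7  0.8] (array([ 492.03793359, -314.15711   ]), np.float64(31.16570220343458))
side [ 497.53 -314.89] [-1.2 -0.7 -2.5 -1.5 -0.5  1.   2.5  1.  -0.5  1.   0.5  0.7  0.2  3.2
 -1.9  0.4 -0.2 -0.2 -0.4 -0.7 -0.7 -0.5  2.3  0.8 -0.5 -1.5  0.  -0.8
  0.3 -0.2 -0.7 -0.2] (array([ 497.41518922, -314.54396716]), np.float64(31.790093123342032))
```

```bash
python3 -c "
from h import *
go(445.4,-291.8,200,156.5)"
```

```text
shift cm [-52.18 -47.36   3.15] turn -2.47 | now [300.  397.8 231.5] [179.99   0.   144.14] F [-0.53  0.53  0.02] gap 19.9 t 9.4
```

```bash
python3 -m creep '[[-0.574,[-26,-23.7,1.5],-1],[-0.574,[-26,-23.7,1.5],-1],[-0.574,[-26,-23.7,1.5],-1],[-0.574,[-26,-23.7,1.5],-1],[-0.574,[-26,-23.7,1.5],-1],[-0.574,[-26,-23.7,1.5],-1],[-0.574,[-52.2,-47.4,3.1],-2.47],[-0.574,[-52.2,-47.4,3.1],-2.47],[-0.574,[-52.2,-47.4,3.1],-2.47],[-0.574,[-52.2,-47.4,3.1],-2.47],[-0.574,[-52.2,-47.4,3.1],-2.47],[-0.574,[-52.2,-47.4,3.1],-2.47]]'
python3 -c "
from h import *
go(445.4,-291.8,200,156.5)"
```

```text
clock: 10.6
eef_pos: [421.9, -183.2, 205.6]
eef_rot: [3.142, 0.001, 2.731]
wrist_force: [0.8, 0.4, 0.2]
finger_gap: 19.9
finger_force: 0.0
shift cm [-6.49 -9.02  0.57] turn -0.0 | now [ 421.9 -183.2  205.6] [1.8000e+02 4.0000e-02 1.5648e+02] F [0.8  0.39 0.24] gap 19.9 t 10.6
```

```bash
python3 -m creep '[[-0.574,[-4,-6,0],0],[-0.574,[-6.5,-9,0],0],[-0.574,[-6.5,-9,0.5],0],[-0.574,[-6.5,-9,4],0],[-0.574,[-6.5,-9,8],0],[-0.574,[-6.5,-9,11],0],[-0.574,[-6.5,-9,12.2],0],[-0.574,[-6.5,-9,12.4],0],[-0.574,[-6.5,-9,12.4],0],[-0.574,[-6.5,-9,12.4],0],[-0.574,[-6.5,-9,12.4],0],[-0.574,[-6.5,-9,12.4],0]]'
python3 -c "
from h import *
go(472.9,-303.8,81,156.5)
go(472.9,-303.8,81,156.5)"
```

```text
clock: 11.8
eef_pos: [446.0, -289.5, 82.4]
eef_rot: [-3.141, 0.001, 2.732]
wrist_force: [0.3, -0.7, -0.2]
finger_gap: 19.7
finger_force: 0.0
shift cm [-3.04 -0.24  0.14] turn 0.0 | now [ 446.  -289.5   82.4] [-1.7998e+02  7.0000e-02  1.5651e+02] F [ 0.28 -0.66 -0.22] gap 19.7 t 11.8
shift cm [-3.04 -0.24  0.14] turn 0.0 | now [ 446.  -289.5   82.4] [-1.7998e+02  7.0000e-02  1.5651e+02] F [ 0.28 -0.66 -0.22] gap 19.7 t 11.8
```

```bash
python3 -m creep '[[-0.574,[-0.5,-0.2,0],0],[-0.574,[-1,-0.24,0.1],0],[-0.574,[-1.4,-0.24,0.1],0],[-0.574,[-1.7,-0.24,0.1],0],[-0.574,[-1.95,-0.24,0.1],0],[-0.574,[-2.15,-0.24,0.1],0],[-0.574,[-2.35,-0.24,0.1],0],[-0.574,[-2.5,-0.24,0.1],0],[-0.574,[-2.65,-0.24,0.1],0],[-0.574,[-2.8,-0.24,0.1],0],[-0.574,[-2.8,-0.24,0.1],0],[-0.574,[-2.8,-0.24,0.1],0]]'
python3 -c "
from h import *
go(472.9,-303.8,81,156.5)"
```

```text
clock: 13.0
eef_pos: [470.4, -302.7, 80.6]
eef_rot: [-3.142, 0.0, 2.732]
wrist_force: [0.6, -0.5, 0.3]
finger_gap: 20.1
finger_force: 0.0
shift cm [-0.27 -0.   -0.04] turn 0.0 | now [ 470.4 -302.7   80.6] [-180.     0.   156.5] F [ 0.65 -0.46  0.33] gap 20.1 t 13.0
```

Push the last 2.5 mm, then back off and clear both views.

```bash
python3 -m creep '[[-0.574,[-0.1,0,0],0],[-0.574,[-0.2,0,0],0],[-0.574,[-0.25,0,0],0],[-0.574,[-0.25,0,0],0],[-0.574,[-0.25,0,0],0],[-0.574,[0,0,0],0],[-0.574,[1,0,0],0],[-0.574,[3,0,0],0],[-0.574,[5,0,-3],0],[-0.574,[5,0,-8],0],[-0.574,[5,0,-13],0],[-0.574,[8,3,-14],0]]'
python3 -c "
from h import *
go(240,480,230,156.5)"
```

```text
clock: 14.2
eef_pos: [410.3, -245.6, 225.8]
eef_rot: [-3.14, 0.009, 2.729]
wrist_force: [0.8, 0.8, -0.7]
finger_gap: 20.1
finger_force: 0.0
shift cm [44.68 59.65 -0.93] turn -0.03 | now [ 410.3 -245.6  225.8] [-179.88    0.5   156.37] F [ 0.76  0.78 -0.73] gap 20.1 t 14.2
```

```bash
python3 -m creep '[[-0.574,[44.7,59.6,0],0],[-0.574,[44.7,59.6,0],0],[-0.574,[44.7,59.6,0],0],[-0.574,[44.7,59.6,0],0],[-0.574,[44.7,59.6,0],0],[-0.574,[44.7,59.6,0],0],[-0.574,[44.7,59.6,0],0],[-0.574,[44.7,59.6,0],0],[-0.574,[44.7,59.6,0],0],[-0.574,[44.7,59.6,0],0],[-0.574,[44.7,59.6,0],0],[-0.574,[44.7,59.6,0],0]]' >/dev/null
python3 -m creep '[[-1,[9,12,0],0],[-1,[9,12,0],0],[-1,[9,12,0],0],[-1,[9,12,0],0]]'
python3 - <<'E'
from h import *
look('4',8)
E
```

```text
clock: 15.8
eef_pos: [233.5, 489.4, 219.1]
eef_rot: [-3.14, -0.001, 2.735]
wrist_force: [0.5, 0.1, -0.7]
finger_gap: 0.5
finger_force: 0.0
top lens [ 493.02 -313.95] seat [ 493.85 -314.7 ] 30 59 rel0 [-1.25  1.05] blob [ 5.125   5.625  22.0625]
side lens [ 496.72 -315.21] seat [ 496.57 -314.46] 37 53 rel0 [-0.81 -0.15] blob [5.5      2.5      9.171875]
(array([ 494.26182675, -313.38602007,  119.55082718]), np.float64(3.176264312753475))
```

View pics/z4.png

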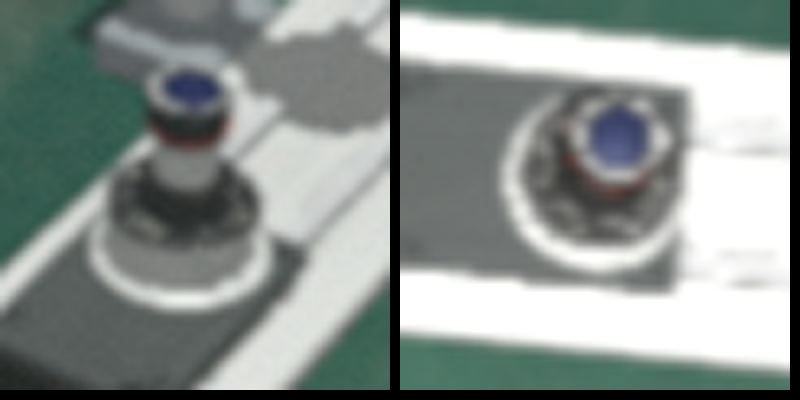

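Both views now put the lens within about 1 mm of the seat centre, upright and untouched. Next is the push face.

Run:
```python
from h import *
print(proj("top",[(508,-193.4,50),(511,-160,42)]).round(1),proj("side",[(508,-193.4,50)]).round(1))
# push plate top outer edge in top view: gray profile along y through plate, at z=70
T=np.load("T4.npy").mean(2).astype(np.float32)
c=np.array([495.6,-314.7]);yv=np.array([.101,.995]);xv=np.array([.995,-.101])
for k in(-20,0,20):
    L=np.arange(96,140,2.); q=proj("top",np.c_[c+k*xv+L[:,None]*yv,np.full(len(L),70.)]).astype(np.float32)
    print(k,*cv2.remap(T,q[:,:1],q[:,1:],cv2.INTER_CUBIC)[:,0].astype(int))
go(511,-155,219,84.2)
```

```text
[[330.9 196.9]
 [320.1 196.4]] [[311.9 229.8]]
-20 92 92 92 92 91 90 90 90 91 92 91 84 75 70 71 75 78 78 78 78 78 78
0 91 91 92 92 91 91 88 85 85 87 88 81 72 66 66 67 68 69 70 71 73 76
20 75 72 70 70 67 65 66 73 82 87 88 82 73 67 67 69 73 76 78 78 78 79
shift cm [-50.83 -47.83   0.15] turn 14.46 | now [235.6 486.4 220.5] [-180.     0.   156.5] F [ 0.17 -0.63 -0.58] gap 0.5 t 16.6
```

```bash
python3 -m creep '[[-1,[-25.4,-23.9,0],7],[-1,[-25.4,-23.9,0],7],[-1,[-25.4,-23.9,0],7],[-1,[-25.4,-23.9,0],7],[-1,[-25.4,-23.9,0],7],[-1,[-25.4,-23.9,0],7],[-1,[-25.4,-23.9,0],7],[-1,[-50.8,-47.8,0],14.46],[-1,[-50.8,-47.8,0],14.46],[-1,[-50.8,-47.8,0],14.46],[-1,[-50.8,-47.8,0],14.46],[-1,[-50.8,-47.8,0],14.46]]'
python3 -c "
from h import *
go(511,-155,219,84.2)"
```

```text
clock: 17.8
eef_pos: [472.3, -66.0, 220.8]
eef_rot: [3.141, 0.0, 1.464]
wrist_force: [1.3, 0.8, -0.5]
finger_gap: 0.7
finger_force: 0.0
shift cm [-8.44  4.8   0.18] turn -0.07 | now [472.3 -66.  220.8] [179.97   0.    83.87] F [ 1.28  0.8  -0.48] gap 0.7 t 17.8
```

```bash
python3 -m creep '[[-1,[-4.5,2.5,0],0],[-1,[-8.4,4.8,0],0],[-1,[-8.4,4.8,1],0],[-1,[-8.4,4.8,5],0],[-1,[-8.4,4.8,9],0],[-1,[-8.4,4.8,13],0],[-1,[-8.4,4.8,16],0],[-1,[-8.4,4.8,16.4],0],[-1,[-8.4,4.8,16.4],0],[-1,[-8.4,4.8,16.4],0]]'
python3 -c "
from h import *
go(508.5,-185.4,56,84.2)"
```

```text
clock: 18.8
eef_pos: [511.9, -152.3, 58.3]
eef_rot: [3.139, 0.001, 1.47]
wrist_force: [0.7, 0.2, 0.4]
finger_gap: 0.4
finger_force: 0.0
shift cm [-3.33 -0.01  0.23] turn 0.0 | now [ 511.9 -152.3   58.3] [1.7987e+02 3.0000e-02 8.4220e+01] F [0.73 0.2  0.37] gap 0.4 t 18.8
```

```bash
python3 -m creep '[[-1,[-0.8,0,0],0],[-1,[-1.5,0,0],0],[-1,[-2.0,0,0],0],[-1,[-2.3,0,0],0],[-1,[-2.5,0,0],0],[-1,[-2.7,0,0],0],[-1,[-2.9,0,0],0],[-1,[-3.1,0,0],0],[-1,[-3.3,0,0],0],[-1,[-3.5,0,0],0],[-1,[-3.7,0,0],0],[-1,[-3.9,0,0],0]]'
python3 -m creep '[[-1,[-0.2,0,0],0],[-1,[-0.4,0,0],0],[-1,[-0.65,0,0],0],[-1,[-0.9,0,0],0],[-1,[-1.2,0,0],0],[-1,[-1.5,0,0],0],[-1,[-1.85,0,0],0],[-1,[-2.2,0,0],0],[-1,[-2.6,0,0],0],[-1,[-3.0,0,0],0],[-1,[-3.4,0,0],0],[-1,[-3.8,0,0],0]]'
python3 -c "
from h import *
go(492.5,-344.6,56,84.2)"
```

```text
clock: 20.0
eef_pos: [507.2, -191.1, 56.5]
eef_rot: [-3.142, -0.0, 1.47]
wrist_force: [0.5, 2.8, -0.6]
finger_gap: 0.4
finger_force: 1.1
clock: 21.2
eef_pos: [503.3, -229.2, 56.6]
eef_rot: [3.142, 0.0, 1.47]
wrist_force: [1.4, 2.2, -1.3]
finger_gap: 0.6
finger_force: 1.1
shift cm [-11.59   0.09   0.06] turn 0.0 | now [ 503.3 -229.2   56.6] [180.    0.   84.2] F [ 1.43  2.19 -1.28] gap 0.6 t 21.2
```

```bash
python3 -m creep '[[-1,[-0.4,0,0],0],[-1,[-0.8,0,0],0],[-1,[-1.2,0,0],0],[-1,[-1.6,0,0],0],[-1,[-2.0,0,0],0],[-1,[-2.4,0,0],0],[-1,[-2.8,0,0],0],[-1,[-3.2,0,0],0],[-1,[-3.6,0,0],0],[-1,[-4.0,0,0],0],[-1,[-4.4,0,0],0],[-1,[-4.8,0,0],0]]'
python3 -m creep '[[-1,[-0.4,0,0],0],[-1,[-0.8,0,0],0],[-1,[-1.2,0,0],0],[-1,[-1.6,0,0],0],[-1,[-2.0,0,0],0],[-1,[-2.4,0,0],0],[-1,[-2.8,0,0],0],[-1,[-3.2,0,0],0],[-1,[-3.6,0,0],0],[-1,[-4.0,0,0],0],[-1,[-4.4,0,0],0],[-1,[-4.8,0,0],0]]'
python3 -c "
from h import *
go(492.5,-344.6,56,84.2)"
```

```text
clock: 22.4
eef_pos: [498.5, -276.9, 56.6]
eef_rot: [3.142, 0.0, 1.47]
wrist_force: [2.2, 2.4, -0.4]
finger_gap: 0.3
finger_force: 1.1
clock: 23.6
eef_pos: [493.6, -324.6, 56.6]
eef_rot: [3.142, 0.0, 1.47]
wrist_force: [2.2, 2.3, 1.1]
finger_gap: 0.6
finger_force: 1.1
shift cm [-2.    0.09  0.06] turn 0.0 | now [ 493.6 -324.6   56.6] [180.    0.   84.2] F [2.17 2.33 1.14] gap 0.6 t 23.6
```

```bash
python3 -m creep '[[-1,[-0.3,0,0],0],[-1,[-0.6,0,0],0],[-1,[-0.85,0,0],0],[-1,[-1.05,0,0],0],[-1,[-1.2,0,0],0],[-1,[-1.3,0,0],0],[-1,[-1.4,0,0],0],[-1,[-1.5,0,0],0]]'
python3 -m creep '[[-1,[-0.1,0,0],0],[-1,[-0.2,0,0],0]]'
python3 -c "
from h import *
go(492.5,-344.6,56,84.2)"
```

```text
clock: 24.4
eef_pos: [492.1, -339.3, 56.6]
eef_rot: [-3.142, -0.0, 1.47]
wrist_force: [0.8, 2.7, 1.3]
finger_gap: 0.4
finger_force: 1.0
clock: 24.6
eef_pos: [491.9, -341.2, 56.5]
eef_rot: [-3.141, -0.0, 1.47]
wrist_force: [1.2, 1.6, 2.4]
finger_gap: 0.3
finger_force: 1.0
shift cm [-0.33  0.1   0.05] turn 0.0 | now [ 491.9 -341.2   56.5] [-179.99   -0.     84.21] F [1.23 1.61 2.41] gap 0.3 t 24.6
```

```bash
for i in 1 2 3; do python3 -m creep '[[-1,[-0.1,0,0],0]]' | grep -E "eef_pos|wrist"; done
```

```text
eef_pos: [491.8, -341.7, 56.6]
wrist_force: [1.4, 10.6, 4.3]
eef_pos: [491.8, -341.8, 56.6]
wrist_force: [1.0, 18.2, 7.3]
eef_pos: [491.8, -341.9, 56.5]
wrist_force: [0.2, 25.5, 11.1]
```

The stop is reached: TCP motion has ceased and the force is rising. Now backing off.

```bash
python3 -m creep '[[-1,[0.15,0,0],0],[-1,[0.3,0,0],0],[-1,[0.8,0,0],0],[-1,[2,0,0],0],[-1,[5,0,0],0],[-1,[9,0,0],0],[-1,[9,0,-5],0],[-1,[9,0,-10],0],[-1,[9,0,-15],0],[-1,[9,0,-17],0]]'
python3 -c "
from h import *
go(235,486,220,84.2)"
```

```text
clock: 25.9
eef_pos: [501.6, -254.5, 231.7]
eef_rot: [3.136, 0.003, 1.47]
wrist_force: [-0.3, -0.6, -0.6]
finger_gap: 0.7
finger_force: 0.0
shift cm [ 70.99 -33.98   0.76] turn 0.0 | now [ 501.6 -254.5  231.7] [1.7966e+02 1.7000e-01 8.4220e+01] F [-0.29 -0.62 -0.62] gap 0.7 t 25.9
```

```bash
python3 -m creep '[[-1,[71,-34,0],0],[-1,[71,-34,0],0],[-1,[71,-34,0],0],[-1,[71,-34,0],0],[-1,[71,-34,0],0],[-1,[71,-34,0],0],[-1,[71,-34,0],0],[-1,[71,-34,0],0],[-1,[71,-34,0],0],[-1,[71,-34,0],0],[-1,[71,-34,0],0],[-1,[71,-34,0],0]]' >/dev/null
python3 -m creep '[[-1,[23,-11,0],0],[-1,[23,-11,0],0],[-1,[23,-11,0],0],[-1,[23,-11,0],0],[-1,[23,-11,0],0]]'
python3 - <<'E'
from h import *
S,T=avg("side",8),avg("top",8)
f=lambda x,w,h:cv2.resize(np.clip(x*1.2,0,255).astype(np.uint8),(w,h),interpolation=cv2.INTER_CUBIC)
c=np.zeros((400,800,3),np.uint8); c[:390,:390]=f(S[140:220,310:390,::-1],390,390); c[:390,400:790]=f(T[165:235,390:460,::-1],390,390)
cv2.imwrite("pics/z5.png",c)
b=(350,392,150,205); U=up(S,*b); 
try:
    g,a=glass(S,b); print(g,a,plane("side",g,118))
except Exception as e: print(e)
c=np.array([497.5,-314.9])-159*np.array([.101,.995])
for _ in range(3):
    P=edge("side",S,c,62,26,38,1,list(range(40,130,4))+list(range(168,190,4))+list(range(306,322,4))); c,r=fitc(P,32,c)
print("seat side",c,r.round(1))
E
```

```text
clock: 27.6
eef_pos: [211.2, 547.0, 226.5]
eef_rot: [3.141, -0.0, 1.47]
wrist_force: [0.5, -0.2, 0.3]
finger_gap: 0.8
finger_force: 0.0
attempt to get argmax of an empty sequence
seat side [ 481.64099901 -475.07745099] [ 0.4  1.1  1.8 -0.2 -1.7 -1.   0.7 -0.8  1.4  0.1 -1.7  1.8 -0.  -0.8
  2.9  1.9  1.1  0.3  0.1 -0.2 -4.7 -0.2  0.   2.3  0.5 -0.5  1.3  0.6
  0.3  4.   1.5  1.5]
```

View pics/z5.png

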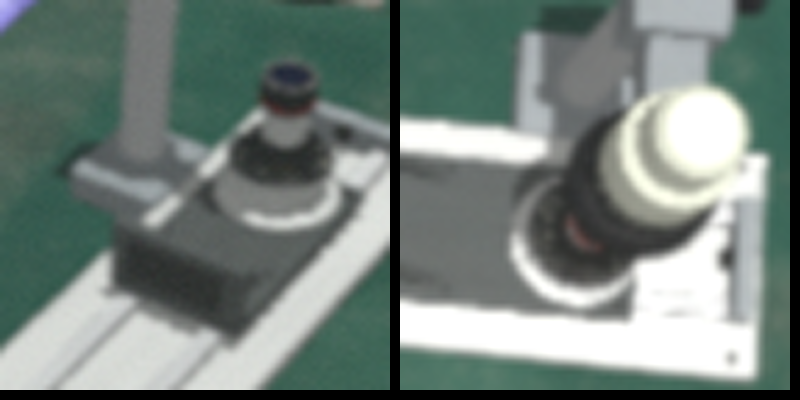

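Run:
```python
from h import *
S=avg("side",10); U=up(S,362,378,148,162)
for t in(12,18,24):
    m=((U[...,2]-U[...,0]>t)&(U[...,2]-U[...,1]>t*.8)).astype(np.uint8); n,l,st,c=cv2.connectedComponentsWithStats(m)
    if n>1:
        i=1+st[1:,4].argmax(); g=topx(c[i],362,148)[0]; L=plane("side",g,118)[:2]; print(t,g,st[i,4]/64,L,L-[481.64,-475.08], L-(np.array([497.5,-314.9])-160*np.array([.101,.995])))
print(manip.read_state()['wrist_force'],manip.read_state()['clock'])
```

```text
12 [369.13410326 155.0482337 ] 14.375 [ 480.97387241 -474.37320184] [-0.66612759  0.70679816] [-0.36612759 -0.27320184]
[ 0.29876939 -0.48742087 -0.73688711] 28.9
```

The lens is still within about 1 mm of the seat centre, upright, and the carriage is home.

```bash
python3 -c "
from cell import manip
print(manip.sign_off())"
```

```text
the job is handed in; nothing more can be done
None
```

The job is handed in at about 29 s: by camera measurement the red-band lens stands upright within about 1 mm of the seat centre and the carriage is home against its stop; the sign-off returned no verdict.

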